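Put the mixed-up care things back in their own places

ROBOT

A 7-joint arm with a two-finger parallel gripper is mounted at the origin on the work surface. World frame = base frame: x ahead of the robot, y to its left, z up, the work surface at z = 0. Lengths are in m, angles in rad, forces in N, time in s.
With the tool pointing down it reaches from about 0.4 to 0.75 m from the base axis. Payload 19.5 kg.
Tool frame: the origin (TCP) lies midway between the tips of the shut fingers; the grasp point (between the pads) lies 19 mm behind it; y points along the fingers, z is the direction in which the jaws open and shut, and the axes are right-handed (so a half turn about y gives the same grasp; the last joint's range is limited). The gripper opens to 85 mm and grips with 20 to 120 N. Pads are 22 mm wide; open, the fingers measure 114 mm over their backs; the gripper's body (76 mm by 85 mm) begins 54 mm behind the grasp point. The pads swing forward as they close: fully open they stand 13 mm farther back than shut.
Start: joints at [-1.207, 0.707, -0.028, 1.485, 0.022, 0.951, -0.075], TCP at [0.227, 0.528, 0.231] pointing down, gripper open.
Joint ranges: [-2.71, 2.71], [-0.32, 2.16], [-1.57, 1.52], [0, 2.45], [-1.46, 4.6], [0, 2.02], [-2.83, 2.83]. Speed limits (rad/s): [1.89, 1.89, 2.57, 2.57, 3.01, 3.01, 3.01].

INTERFACE

Orientations are given as a unit quaternion [x, y, z, w].
In Python, from cell import bot gives the robot as it stands. The module is installed in compiled form; this text tells all that it offers.
- The arm moves only by the tool send_rows, never from a script. Its argument "deltas" is a list of rows, each a list of 7 numbers: the closure, from 0 (fully open) to 1 (shut), then the shift along the tool's x, y, z in units of 60 mm (1.0 is 60 mm), then the turn, a rotation vector about the tool's x, y, z in units of 5 degrees (1.0 is 5 degrees). In form: [[gripper, dx, dy, dz, rx, ry, rz], ...]. A call has 1 to 20 rows; each row shifts and turns the commanded pose from where the row before left it, along the tool's axes as they then stand; what a row does not reach is not made up. A row lasts 1/8 s, in which the tool goes at most 62.5 mm and 10.7 degrees, less where a joint would pass 70% of its speed; a pose out of reach is approached as far as the arm can. A call is refused whole if a number of a shift passes 1 or a number of a turn 1, either way. A call with a gripper value outside its range is refused whole. The fingers move at their own pace and stop on an object; "newtons" is the grip in N (left out, the last holds). Time passes only in rows, so rows that do not move let the fingers close. It gives the time, the measured TCP pose, the force and the opening at its end, in the units of the state.
- bot.read_state(): the state, without advancing time (a new reading comes with each control period).
- bot.get_image(name): name is "scene" or "top" or "wrist"; returns a dict with "color" (480x640x3 uint8, red, green, blue), "z_map" (480x640 float32, m along the optical axis (not along the pixel's ray), 0 where there is no reading), "fx", "fy", "cx", "cy" (pixels), "T" (4x4, takes a point from camera to world coordinates). Camera axes: x right, y down, z forward; pixel columns grow to the right and rows downward; lengths in m; the calibration is good to about 2 mm. The wrist camera is an equidistant fisheye: a pixel r from the principal point sees the ray r / f radians off the axis. A picture is of the moment at which its call begins.
- bot.hand_in(): hands the job in, once; it reports no verdict.
Trained networks look in a picture, given as the dict that the camera call returned (one of the last four; its "shot" number tells which), for a name from the list of things; names that differ only in an ending like _2 or _b are one class to them, and where a whole thing is asked for, a point or a joint stands for the part that bears it (a point fixed in the world has none). Each returns a list of dicts, best first, with "conf" (0 to 1); they miss things now and then, are a little off and sometimes report something else, mostly with a low value. They report only what shows in the picture. A call takes as long as a camera call. They do not tell look-alikes from the thing itself.
- bot.masks_of(picture, query): "pixels" (480x640 bool, what is visible of it) and "box" ([left, top, right, bottom] in pixels, round what is visible of it).
The state is a dict: "time": time; "joint_positions": joint angles; "dq": joint speeds; "tau": joint torques, N m; "tool_pos": TCP position; "eef_rot": TCP orientation; "contact_force": force on the tool from outside, world axes, zero at the start; "moment": the same for the moment, N m; "gripper_width": finger opening in m.
Only numpy, scipy, OpenCV 4.12 (cv2) and the standard library are available. Lean on these libraries where they do the work, as an engineer would, in place of code of your own. Each camera call takes 0.05 s, during which the arm holds its last target.

TASK

The four care things on the counter have ended up in one another's places: put the blue-topped charging case in the well of the graphite charging base, the orange-lidded drying capsule in the well of the white drying box, the aluminium pill tube in the large compartment of the clear acrylic tray, and the green spray bottle in the green saucer, each standing upright in the middle of its place. All four places are occupied at the start; the cork coaster is free for parking something on the way, and nothing stays on it at the end. Set things down rather than dropping them, don't tip any of them over, and leave the hedgehog with the glasses where it stands.

Things in the scene. Friction and masses are not known exactly. Their poses are not given: they have to be found in the camera images.
- charging_case: Round charging case, dark graphite with a light-blue top. Diameter 56 mm, 47 mm tall, about 0.11 kg. Origin: centre of its underside; z axis: its own axis, up. Loose; may be gripped across its diameter at any yaw. Starts upright on the seat of the acrylic tray or of the green saucer.
- drying_capsule: Drying capsule: a round cream jar with an orange band and an orange screw lid. Diameter 44 mm, 62 mm tall, about 0.08 kg. Origin: centre of its underside; z axis: its own axis, up. Loose; may be gripped across its diameter at any yaw. Starts upright on the seat of the acrylic tray or of the green saucer.
- pill_tube: Aluminium pill tube with a ribbed screw-top lid, bare metal all over. Diameter 34 mm, 78 mm tall, about 0.06 kg. Origin: centre of its underside; z axis: its own axis, up. Loose; may be gripped across its diameter at any yaw. Starts upright on the seat of the charging base or of the drying box.
- spray_bottle: Lens-spray bottle, dark green with a pale paper label and a white dot in the middle of its green top. Diameter 38 mm, 78 mm tall, about 0.07 kg. Origin: centre of its underside; z axis: its own axis, up. Loose; may be gripped across its diameter at any yaw. Starts upright on the seat of the charging base or of the drying box.
- charging_base: Charging base: a square graphite plastic block, 106 x 106 mm, 18 mm high, with a round well of 78 mm diameter, 10 mm deep, in its top; a light-blue ring is drawn on the well's floor. Home of the charging case. Fixed. Seat 8 mm above the counter; origin on the counter (z = 0) under the seat's middle.
- drying_box: Drying box: a square white plastic block, 112 x 112 mm, 18 mm high, with a round well of 78 mm diameter, 10 mm deep, in its top (grey slots on its floor) and a small red press button, rising to 22 mm, in its (-x, -y) corner. Home of the drying capsule. Fixed. Seat 8 mm above the counter; origin on the counter (z = 0) under the seat's middle.
- acrylic_tray: Clear, slightly bluish acrylic tray, 88 mm (x) by 124 mm (y), walls 4 mm thick, rim 20 mm high. Its seat is the large square compartment, 80 x 80 mm inside; two small ones lie along its +y side (outline y = -44 to +80 mm). Home of the pill tube. Fixed. Seat 8 mm above the counter; origin on the counter (z = 0) under the seat's middle.
- green_saucer: Round dark green saucer, 108 mm across its rim, rim 15 mm high, flat floor about 85 mm across, 8 mm above the counter. Home of the spray bottle. Fixed. Seat 8 mm above the counter; origin on the counter (z = 0) under the seat's middle.
- cork_coaster: Round cork coaster, 94 mm in diameter, 8 mm thick, flat on top, empty at the start: the free spot. Fixed. Seat 8 mm above the counter; origin on the counter (z = 0) under the seat's middle.
- hedgehog: Brown ceramic hedgehog carrying red-framed reading glasses, about 150 mm long (x, nose to -x) and 105 mm wide, 72 mm tall, 0.4 kg, loose. Origin: centre of its underside. To be left alone. It stands at the right or left of the far row; a blue mug (85 mm tall) stands on the other side.
Not all that is in view belongs to the job. Leave any yellow look-alike of the charging_case alone. Several things look just like the charging_base: the one meant starts farthest to the robot's right.

How it is judged:
At the end, for the whole second after the job is handed in: Each of the four things stands on the seat of its own home: its axis within 15 mm of the seat's centre (horizontally), its underside 4 to 13 mm above the counter (the seat is at 8 mm), upright within 0.1 rad, and at rest (under 0.02 m/s) (horizontal distance between charging_case and charging_base below 0.015 m and z of charging_case in the frame of charging_base between 0.004 and 0.013 m and angle between each of charging_case, drying_capsule, pill_tube, spray_bottle's own z axis and vertical below 0.1 rad and linear speed of each of charging_case, drying_capsule, pill_tube, spray_bottle below 0.02 m/s and horizontal distance between drying_capsule and drying_box below 0.015 m and z of drying_capsule in the frame of drying_box between 0.004 and 0.013 m and horizontal distance between pill_tube and acrylic_tray below 0.015 m and z of pill_tube in the frame of acrylic_tray between 0.004 and 0.013 m and horizontal distance between spray_bottle and green_saucer below 0.015 m and z of spray_bottle in the frame of green_saucer between 0.004 and 0.013 m); the robot touches nothing.
It fails at once if the hedgehog is moved more than 30 mm (distance of hedgehog from where it was at the start of the episode above 0.03 m).
It fails at once if one of the four things is tipped over (more than 45 degrees) (angle between any of charging_case, drying_capsule, pill_tube, spray_bottle's own z axis and vertical above 0.785 rad).
It fails at once if one of the four things is dropped or thrown (over 0.75 m/s while not held, a fall of about 30 mm) ((linear speed of charging_case above 0.75 m/s and contact force between the fingers and charging_case below 0.05 N) or (linear speed of drying_capsule above 0.75 m/s and contact force between the fingers and drying_capsule below 0.05 N) or (linear speed of pill_tube above 0.75 m/s and contact force between the fingers and pill_tube below 0.05 N) or (linear speed of spray_bottle above 0.75 m/s and contact force between the fingers and spray_bottle below 0.05 N)).
It also fails if it takes over 136 s, if anything falls off the work surface, if the arm or the gripper's body presses on something with over 40 N, if the wrist force passes 120 N, or if a joint passes its speed limit or range.

## Working session

There is one attempt and no reset: what is moved stays moved. The work goes in short steps, Python scripts to look and compute and a tool call to move; the robot and the scene stay as the last step left them, time stands still between calls to the robot, and variables do not carry over. Pictures are saved under pics/ and viewed, and the job is handed in when it is done.

Besides the shell and the picture viewer there is one more tool, called as name([rows], argument=value, ...), one row to a line, values as JSON. send_rows: Moves the arm, as the interface text tells. Its arguments: {"type":"object","properties":{"deltas":{"type":"array"},"newtons":{"type":"number"}},"required":["deltas"]}

```bash
mkdir -p pics; cat > h.py <<'E'
import numpy as np, cv2
from cell import bot
def save(im,name,crop=None,scale=1):
    c=cv2.cvtColor(im["color"],cv2.COLOR_RGB2BGR)
    if crop: c=c[crop[1]:crop[3],crop[0]:crop[2]]
    if scale!=1: c=cv2.resize(c,None,fx=scale,fy=scale,interpolation=cv2.INTER_CUBIC)
    cv2.imwrite("pics/"+name+".png",c)
def pts(im,mask):
    v,u=np.nonzero(mask&(im["z_map"]>0)); z=im["z_map"][v,u]
    P=np.stack([(u-im["cx"])/im["fx"]*z,(v-im["cy"])/im["fy"]*z,z,np.ones_like(z)])
    return (im["T"]@P)[:3].T
E
python3 - <<'E'
from h import *
s=bot.read_state(); print({k:np.round(v,3) for k,v in s.items()})
for n in("scene","top"):
    im=bot.get_image(n); save(im,n+"0"); print(n,im["fx"],im["cx"],im["cy"],np.round(im["T"],3))
    for q in "charging_case drying_capsule pill_tube spray_bottle charging_base drying_box acrylic_tray green_saucer cork_coaster hedgehog".split():
        for m in bot.masks_of(im,q)[:5]:
            p=pts(im,m["pixels"]); 
            if len(p)==0: print(q,m["conf"],m["box"],"nop");continue
            zt=np.percentile(p[:,2],97); t=p[p[:,2]>zt-.006]
            print(q,round(m["conf"],2),np.round(m["box"]),len(p),"top",round(zt,3),"mid",np.round((t.min(0)+t.max(0))/2,3)[:2],"bb",np.round(p.min(0),3),np.round(p.max(0),3))
E
```

```text
{'time': np.float64(0.0), 'joint_positions': array([-1.207,  0.707, -0.028,  1.485,  0.022,  0.951, -0.076]), 'dq': array([ 0.001, -0.   , -0.001, -0.   ,  0.002, -0.   , -0.001]), 'tau': array([-0.0000e+00, -8.8321e+01,  1.2340e+00, -2.3617e+01,  1.7000e-02,
        7.0000e-03,  0.0000e+00]), 'tool_pos': array([0.227, 0.528, 0.231]), 'eef_rot': array([ 0.693, -0.143,  0.142, -0.692]), 'contact_force': array([0.813, 0.446, 0.535]), 'moment': array([-0.012, -0.003, -0.006]), 'gripper_width': np.float64(0.085)}
scene 601.391022062192 321.61120045688403 237.78664067789953 [[-0.454  0.466 -0.76   1.358]
 [ 0.891  0.241 -0.385  0.44 ]
 [ 0.004 -0.851 -0.525  0.62 ]
 [ 0.     0.     0.     1.   ]]
charging_case 0.91 [433. 233. 469. 272.] 1100 top 0.056 mid [0.445 0.239] bb [ 0.323  0.191 -0.003] [0.476 0.268 0.058]
charging_case 0.77 [455. 211. 488. 245.] 840 top 0.048 mid [0.332 0.247] bb [ 0.226  0.218 -0.   ] [0.362 0.275 0.05 ]
drying_capsule 0.75 [192. 229. 220. 272.] 989 top 0.071 mid [ 0.651 -0.143] bb [ 0.534 -0.244 -0.003] [ 0.675 -0.121  0.073]
pill_tube 0.75 [203. 170. 225. 211.
[... 2442 characters left out ...]
179. 143. 220. 182.] 1280 top 0.066 mid [0.667 0.327] bb [ 0.623  0.272 -0.002] [0.735 0.393 0.075]
acrylic_tray 0.92 [189. 234. 244. 282.] 1489 top 0.022 mid [0.446 0.257] bb [ 0.398  0.192 -0.006] [0.502 0.328 0.057]
acrylic_tray 0.36 [410. 244. 456. 300.] 1855 top 0.021 mid [ 0.465 -0.26 ] bb [ 0.406 -0.319 -0.007] [ 0.524 -0.205  0.087]
green_saucer 0.97 [366. 173. 410. 213.] 1046 top 0.018 mid [ 0.647 -0.141] bb [ 0.594 -0.195 -0.007] [ 0.707 -0.089  0.074]
cork_coaster 0.95 [252. 171. 287. 207.] 1101 top 0.012 mid [0.631 0.149] bb [ 0.584  0.103 -0.004] [0.68  0.196 0.014]
hedgehog 0.62 [177. 136. 220. 185.] 1268 top 0.066 mid [0.667 0.328] bb [ 0.623  0.269 -0.002] [0.733 0.38  0.075]
```

View pics/scene0.png

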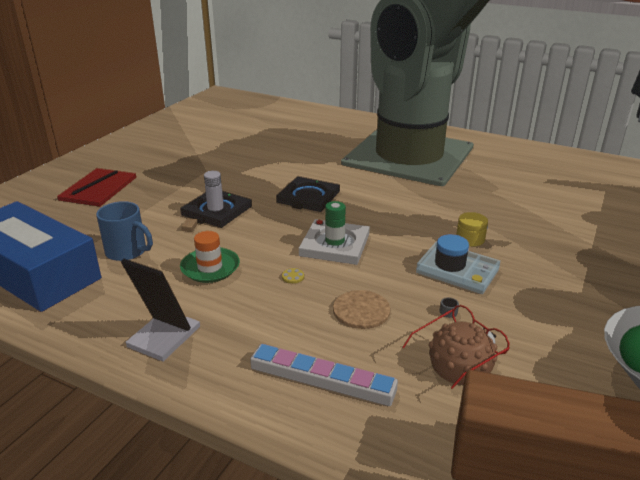

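View pics/top0.png

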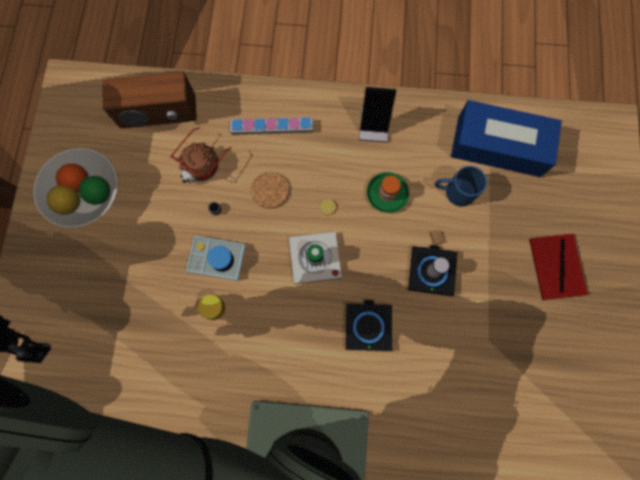

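```bash
python3 - <<'E'
from h import *
a=cv2.imread("pics/top0.png")
c=np.vstack([cv2.resize(a[225:325,170:330],None,fx=3,fy=3,interpolation=2),cv2.resize(a[225:325,330:490],None,fx=3,fy=3,interpolation=2)])
cv2.imwrite("pics/crop0.png",c[:600])
print(np.round(__import__("scipy.spatial.transform",fromlist=["x"]).Rotation.from_quat(bot.read_state()["eef_rot"]).as_matrix(),3))
E
```

```text
[[ 0.919 -0.     0.395]
 [-0.395 -0.     0.919]
 [ 0.    -1.    -0.   ]]
```

The top picture shows two graphite bases: one at px (369,327), empty, and one at px (432,271), holding the tube. The second is farthest to the robot's right (y≈-0.26 against -0.12), so it is the one meant. For the case there is a blue-topped one at (219,258) and a yellow look-alike at (210,307). I'll confirm with a crop and refine the centres.

View pics/crop0.png

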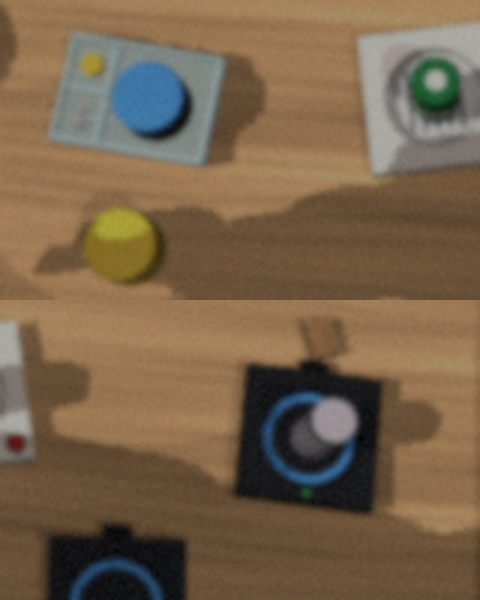

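```bash
cat > ref.py <<'E'
from h import *
from scipy.optimize import least_squares
def circ(p,r=None):
    c0=np.r_[p.mean(0),r or .04]
    f=lambda c:np.hypot(p[:,0]-c[0],p[:,1]-c[1])-(r or c[2])
    s=least_squares(f,c0,loss="soft_l1",f_scale=.002); return np.round(s.x,4)
E
python3 - <<'E'
from ref import *
W={"case":(.445,.24,.056,.06),"caps":(.65,-.143,.06,.06),"tube":(.465,-.262,.08,.05),"spray":(.469,.019,.08,.05)}
for n in("scene","top"):
    im=bot.get_image(n); a=pts(im,np.ones((480,640),bool)); col=im["color"][im["z_map"]>0].astype(float)
    b=(col[:,2]>col[:,0]*1.5)&(col[:,2]>90)
    q=b&(np.hypot(a[:,0]-.463,a[:,1]+.262)<.06)&(a[:,2]<.02); print(n,"ring",q.sum(),circ(a[q,:2]))
    for nm,(x,y,zt,r) in W.items():
        m=(np.hypot(a[:,0]-x,a[:,1]-y)<.04)&(a[:,2]>{"case":.05,"caps":.065,"tube":.08,"spray":.08}[nm])
        c,rr=cv2.minEnclosingCircle((a[m,:2]*1000).astype(np.float32)); print(nm,m.sum(),np.round(c,1),round(rr,1),"med z",np.median(a[m,2]).round(3))
    # rims
    for nm,(x,y,z0,z1,h) in {"base":(.463,-.262,.014,.023,.075),"box":(.469,.02,.014,.0235,.08),"tray":(.448,.25,.015,.026,.1),"saucer":(.648,-.142,.011,.02,.07),"cork":(.633,.148,.005,.014,.06)}.items():
        m=(abs(a[:,0]-x)<h)&(abs(a[:,1]-y)<h)&(a[:,2]>z0)&(a[:,2]<z1)
        r=cv2.minAreaRect((a[m,:2]*1000).astype(np.float32)); print("  rim",nm,m.sum(),np.round(r[0],1),np.round(r[1],1),round(r[2],1))
E
```

```text
scene ring 52 [ 0.4643 -0.2618  0.0331]
case 457 [444.9 239.7] 30.3 med z 0.055
caps 295 [ 653.6 -144.9] 25.0 med z 0.069
tube 123 [ 466.6 -264.1] 17.3 med z 0.085
spray 193 [470.   19.4] 21.1 med z 0.085
  rim base 783 [ 466.8 -261.7] [110.2 119.5] 87.2
  rim box 1210 [471.1  19.1] [120.4 112.9] 12.0
  rim tray 932 [422.7 257.4] [125.1 148.5] 85.1
  rim saucer 400 [ 651.6 -141.7] [104.4 105.4] 40.4
  rim cork 1631 [633.8 146.4] [93.4 94.8] 87.4
top ring 179 [ 0.4627 -0.2614  0.0328]
case 436 [442.1 240.9] 28.0 med z 0.054
caps 254 [ 647.5 -142.5] 23.0 med z 0.069
tube 178 [ 461.9 -262.2] 17.1 med z 0.085
spray 211 [466.7  20.4] 18.9 med z 0.085
  rim base 1045 [ 471.  -260.5] [107.4 125.5] 87.2
  rim box 1252 [468.4  21.7] [112.7 112. ] 12.2
  rim tray 459 [421.9 259.4] [125.7 139.1] 85.0
  rim saucer 301 [ 647.2 -142. ] [105.3 104.7] 44.1
  rim cork 922 [633.9 144. ] [113.4 101.5] 81.0
```

The crop confirms it: the light-blue-topped case sits in the acrylic tray with the yellow look-alike beside it. The tube stands in the right-hand base with the blue ring. First I'll square the tool and go above the case.

send_rows([
  [0,0,0,0,0,-0.932,0],
  [0,0,0,0,0,-0.932,0],
  [0,0,0,0,0,-0.932,0],
  [0,0,0,0,0,-0.932,0],
  [0,0,0,0,0,-0.932,0],
  [0,0.2,0,-0.3,0,0,0],
  [0,0.45,0,-0.6,0,0,0],
  [0,0.45,0,-0.6,0,0,0],
  [0,0.45,0,-0.6,0,0,0],
  [0,0.45,0,-0.6,0,0,0],
  [0,0.45,0,-0.6,0,0,0],
  [0,0.45,0,-0.6,0,0,0],
  [0,0.45,0,-0.6,0,0,0],
  [0,0.25,0,-0.3,0,0,0],
  [0,0,0,0,0,0,0],
  [0,0,0,0,0,0,0],
], newtons=30)

```text
time: 3.2
tool_pos: [0.4428, 0.2411, 0.2313]
eef_rot: [-0.707, -0.0, 0.001, 0.707]
contact_force: [0.1, 0.0, -0.9]
gripper_width: 0.0856
```

send_rows([
  [0,0,0.3,0,0,0,0],
  [0,0,0.6,0,0,0,0],
  [0,0,0.6,0,0,0,0],
  [0,0,0.6,0,0,0,0],
  [0,0,0.5,0,0,0,0],
  [0,0,0.4,0,0,0,0],
  [0,0,0.3,0,0,0,0],
  [0,0,0.2,0,0,0,0],
  [0,0,0,0,0,0,0],
  [1,0,0,0,0,0,0],
  [1,0,0,0,0,0,0],
  [1,0,0,0,0,0,0],
  [1,0,0,0,0,0,0],
  [1,0,0,0,0,0,0],
  [1,0,0,0,0,0,0],
])

```text
time: 5.08
tool_pos: [0.4434, 0.2406, 0.022]
eef_rot: [-0.707, -0.001, -0.0, 0.707]
contact_force: [-1.2, -1.0, 9.2]
gripper_width: 0.0552
```

```bash
python3 - <<'E'
from h import *
im=bot.get_image("wrist"); save(im,"w1")
im=bot.get_image("scene"); save(im,"s1",(360,150,560,300),4)
E
```

```text
(no output)
```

View pics/s1.png

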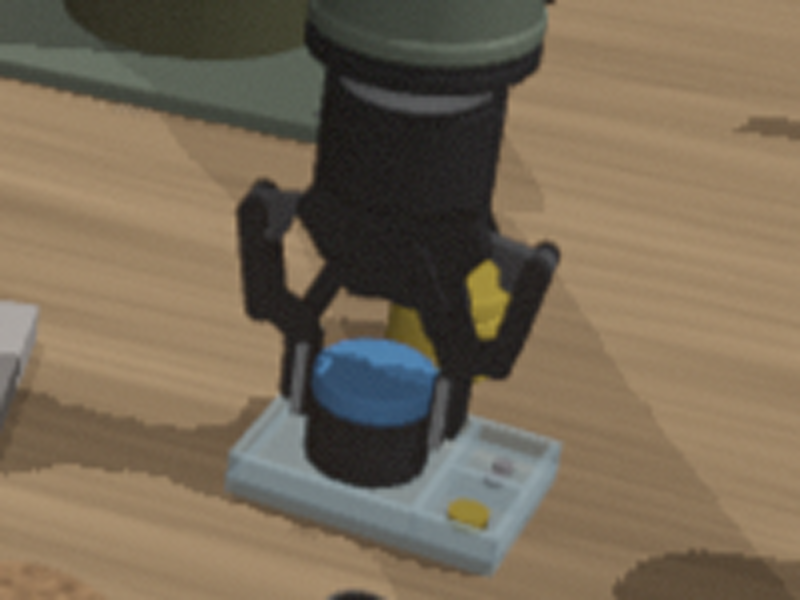

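The blue-topped case is gripped (opening 55 mm). Next I'll lift it, carry it to the coaster and lower it.

send_rows([
  [1,0,-0.1,0,0,0,0],
  [1,0,-0.2,0,0,0,0],
  [1,0,-0.5,0,0,0,0],
  [1,0,-0.5,0,0,0,0],
  [1,0,-0.5,0,0,0,0],
  [1,0.16,-0.2,-0.06,0,0,0],
  [1,0.5,0,-0.25,0,0,0],
  [1,0.5,0,-0.25,0,0,0],
  [1,0.5,0,-0.25,0,0,0],
  [1,0.5,0,-0.25,0,0,0],
  [1,0.5,0,-0.25,0,0,0],
  [1,0.4,0,-0.2,0,0,0],
  [1,0.1,0,-0.05,0,0,0],
  [1,0,0,0,0,0,0],
  [1,0,0,0,0,0,0],
])

```text
time: 7.05
tool_pos: [0.6322, 0.1478, 0.1417]
eef_rot: [-0.707, -0.001, 0.001, 0.707]
contact_force: [0.8, -0.1, -1.6]
gripper_width: 0.055
```

send_rows([
  [1,0,0.3,0,0,0,0],
  [1,0,0.5,0,0,0,0],
  [1,0,0.5,0,0,0,0],
  [1,0,0.35,0,0,0,0],
  [1,0,0.2,0,0,0,0],
  [1,0,0.08,0,0,0,0],
  [1,0,0.03,0,0,0,0],
  [1,0,0,0,0,0,0],
])

```text
time: 8.05
tool_pos: [0.6332, 0.147, 0.0242]
eef_rot: [-0.707, -0.001, 0.0, 0.707]
contact_force: [0.1, -0.2, -1.7]
gripper_width: 0.0553
```

send_rows([
  [1,0,0.03,0,0,0,0],
  [1,0,0,0,0,0,0],
  [0,0,0,0,0,0,0],
  [0,0,0,0,0,0,0],
  [0,0,0,0,0,0,0],
  [0,0,0,0,0,0,0],
  [0,0,-0.2,0,0,0,0],
  [0,0,-0.5,0,0,0,0],
  [0,0,-0.5,0,0,0,0],
  [0,0,-0.5,0,0,0,0],
  [0,0,-0.5,0,0,0,0],
  [0,-0.12,0,-0.33,0,0,0],
  [0,-0.2,0,-0.5,0,0,0],
  [0,-0.2,0,-0.5,0,0,0],
  [0,-0.2,0,-0.5,0,0,0],
  [0,0,0,0,0,0,0],
])

```text
time: 10.05
tool_pos: [0.5895, 0.0348, 0.1549]
eef_rot: [0.708, -0.001, 0.001, -0.707]
contact_force: [-1.0, -0.2, 0.7]
gripper_width: 0.0854
```

```bash
python3 - <<'E'
from h import *
im=bot.get_image("scene"); save(im,"s2",(160,140,520,410),2)
E
```

```text
(no output)
```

View pics/s2.png

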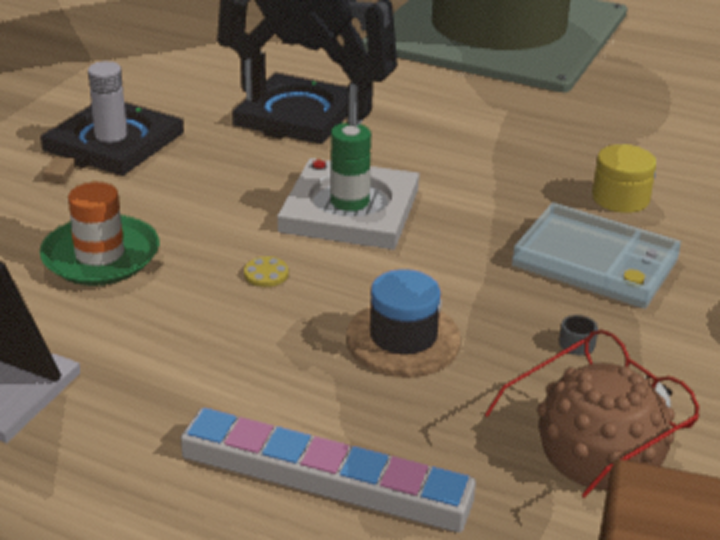

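The case stands centred on the coaster at crop px (405,310). Next is the pill tube.

send_rows([
  [0,-0.1,0,-0.25,0,0,0],
  [0,-0.25,0,-0.6,0,0,0],
  [0,-0.25,0,-0.6,0,0,0],
  [0,-0.25,0,-0.6,0,0,0],
  [0,-0.25,0,-0.6,0,0,0],
  [0,-0.25,0,-0.6,0,0,0],
  [0,-0.25,0,-0.6,0,0,0],
  [0,-0.25,0,-0.6,0,0,0],
  [0,-0.2,0,-0.4,0,0,0],
  [0,-0.04,0,-0.11,0,0,0],
  [0,0,0,0,0,0,0],
  [0,0,0,0,0,0,0],
])

```text
time: 11.6
tool_pos: [0.4652, -0.2594, 0.154]
eef_rot: [-0.707, -0.001, 0.001, 0.707]
contact_force: [0.2, -0.1, 0.1]
gripper_width: 0.0856
```

send_rows([
  [0,-0.02,0,-0.06,0,0,0],
  [0,0,0.4,0,0,0,0],
  [0,0,0.5,0,0,0,0],
  [0,0,0.5,0,0,0,0],
  [0,0,0.4,0,0,0,0],
  [0,0,0.2,0,0,0,0],
  [0,0,0,0,0,0,0],
  [1,0,0,0,0,0,0],
  [1,0,0,0,0,0,0],
  [1,0,0,0,0,0,0],
  [1,0,0,0,0,0,0],
  [1,0,0,0,0,0,0],
  [1,0,0,0,0,0,0],
  [1,0,0,0,0,0,0],
])

```text
time: 13.35
tool_pos: [0.4636, -0.2643, 0.0344]
eef_rot: [0.707, 0.0, -0.0, -0.707]
contact_force: [-0.4, -0.1, 6.7]
gripper_width: 0.0334
```

send_rows([
  [1,0,-0.1,0,0,0,0],
  [1,0,-0.3,0,0,0,0],
  [1,0,-0.5,0,0,0,0],
  [1,0,-0.5,0,0,0,0],
  [1,0,-0.5,0,0,0,0],
  [1,0,-0.4,0.2,0,0,0],
  [1,0,0,0.5,0,0,0],
  [1,0,0,0.7,0,0,0],
  [1,0,0,0.7,0,0,0],
  [1,0,0,0.7,0,0,0],
  [1,0,0,0.7,0,0,0],
  [1,-0.1,0,0.7,0,0,0],
  [1,-0.1,0,0.7,0,0,0],
  [1,-0.09,0,0.7,0,0,0],
  [1,0,0,0.7,0,0,0],
  [1,0,0,0.7,0,0,0],
  [1,0,0,0.7,0,0,0],
  [1,0,0,0.5,0,0,0],
  [1,0,0,0.17,0,0,0],
  [1,0,0,0,0,0,0],
])

```text
time: 15.85
tool_pos: [0.4455, 0.2378, 0.172]
eef_rot: [0.707, 0.0, -0.0, -0.707]
contact_force: [0.6, -1.1, -1.1]
gripper_width: 0.0332
```

send_rows([
  [1,0,0,0,0,0,0],
])

```text
time: 15.98
tool_pos: [0.4458, 0.2368, 0.172]
eef_rot: [0.707, -0.0, 0.0, -0.707]
contact_force: [-0.5, -0.5, -1.0]
gripper_width: 0.0334
```

send_rows([
  [1,0,0.3,0,0,0,0],
  [1,0,0.5,0,0,0,0],
  [1,0,0.5,0,0,0,0],
  [1,0,0.5,0,0,0,0],
  [1,0,0.3,0,0,0,0],
  [1,0,0.13,0,0,0,0],
  [1,0,0.04,0,0,0,0],
  [1,0,0.02,0,0,0,0],
  [1,0,0,0,0,0,0],
  [0,0,0,0,0,0,0],
  [0,0,0,0,0,0,0],
  [0,0,0,0,0,0,0],
  [0,0,0,0,0,0,0],
  [0,0,-0.2,0,0,0,0],
  [0,0,-0.5,0,0,0,0],
  [0,0,-0.6,0,0,0,0],
  [0,0,-0.7,0,0,0,0],
  [0,0.2,-0.1,-0.1,0,0,0],
  [0,0.5,0,-0.25,0,0,0],
  [0,0.5,0,-0.25,0,0,0],
])

```text
time: 18.48
tool_pos: [0.5186, 0.2013, 0.1606]
eef_rot: [0.707, 0.0, -0.0, -0.707]
contact_force: [-0.6, 0.7, 0.1]
gripper_width: 0.0854
```

```bash
python3 - <<'E'
from h import *
im=bot.get_image("scene"); save(im,"s3",(160,140,520,410),2)
for q in("pill_tube","acrylic_tray","charging_case"):
  for m in bot.masks_of(im,q)[:2]:
    p=pts(im,m["pixels"]); zt=np.percentile(p[:,2],97); t=p[p[:,2]>zt-.006]
    print(q,m["conf"],m["box"],zt,np.round((t.min(0)+t.max(0))/2,4))
print(bot.read_state()["tool_pos"])
E
```

```text
pill_tube 0.61 [438.8, 221.0, 462.9, 270.9] 0.08677615489768645 [0.4473 0.2381 0.0851]
acrylic_tray 0.85 [417.8, 241.5, 501.5, 294.7] 0.02090018031369682 [0.4494 0.255  0.0253]
charging_case 0.92 [457.8, 211.1, 489.2, 247.1] 0.04816386393999599 [0.3306 0.2462 0.0466]
charging_case 0.83 [344.9, 274.4, 381.0, 314.0] 0.05593497164154498 [0.6347 0.147  0.0537]
[0.51761871 0.20160431 0.16016833]
```

View pics/s3.png

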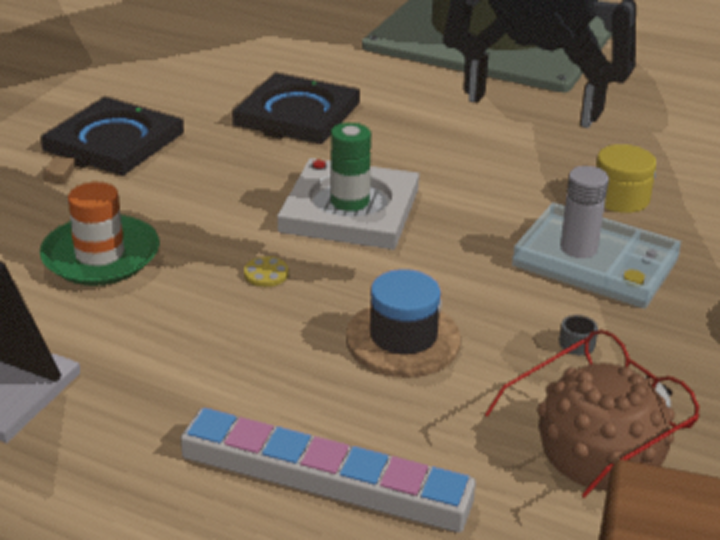

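The tube stands in the tray at crop px (583,215), about 1-2 mm from the seat's middle. Back to the case on the coaster.

send_rows([
  [0,0.3,0,-0.15,0,0,0],
  [0,0.5,0,-0.22,0,0,0],
  [0,0.5,0,-0.24,0,0,0],
  [0,0.4,0,-0.2,0,0,0],
  [0,0.2,0,-0.1,0,0,0],
  [0,0,0,0,0,0,0],
  [0,0,0.3,0,0,0,0],
  [0,0,0.5,0,0,0,0],
  [0,0,0.5,0,0,0,0],
  [0,0,0.5,0,0,0,0],
  [0,0,0.3,0,0,0,0],
  [0,0,0.16,0,0,0,0],
  [0,0,0,0,0,0,0],
  [1,0,0,0,0,0,0],
  [1,0,0,0,0,0,0],
  [1,0,0,0,0,0,0],
  [1,0,0,0,0,0,0],
  [1,0,0,0,0,0,0],
])

```text
time: 20.92
tool_pos: [0.632, 0.1477, 0.0259]
eef_rot: [-0.707, -0.001, -0.0, 0.707]
contact_force: [-1.4, -0.8, 7.9]
gripper_width: 0.0554
```

send_rows([
  [1,0,-0.1,0,0,0,0],
  [1,0,-0.3,0,0,0,0],
  [1,0,-0.5,0,0,0,0],
  [1,0,-0.5,0,0,0,0],
  [1,0,-0.5,0,0,0,0],
  [1,-0.1,-0.3,-0.25,0,0,0],
  [1,-0.2,0,-0.5,0,0,0],
  [1,-0.26,0,-0.65,0,0,0],
  [1,-0.26,0,-0.65,0,0,0],
  [1,-0.26,0,-0.65,0,0,0],
  [1,-0.26,0,-0.65,0,0,0],
  [1,-0.26,0,-0.65,0,0,0],
  [1,-0.26,0,-0.65,0,0,0],
  [1,-0.26,0,-0.65,0,0,0],
  [1,-0.26,0,-0.65,0,0,0],
  [1,-0.25,0,-0.5,0,0,0],
  [1,-0.18,0,-0.37,0,0,0],
  [1,0,0,0,0,0,0],
  [1,0,0,0,0,0,0],
])

```text
time: 23.3
tool_pos: [0.4631, -0.2615, 0.1572]
eef_rot: [-0.707, -0.0, 0.0, 0.707]
contact_force: [0.2, 0.1, -1.2]
gripper_width: 0.0549
```

send_rows([
  [1,0,0.3,0,0,0,0],
  [1,0,0.5,0,0,0,0],
  [1,0,0.5,0,0,0,0],
  [1,0,0.4,0,0,0,0],
  [1,0,0.3,0,0,0,0],
  [1,0,0.13,0,0,0,0],
  [1,0,0.04,0,0,0,0],
  [1,0,0,0,0,0,0],
])

```text
time: 24.3
tool_pos: [0.4637, -0.2617, 0.0272]
eef_rot: [0.707, 0.001, -0.0, -0.707]
contact_force: [0.8, -0.2, -1.8]
gripper_width: 0.0551
```

```bash
python3 - <<'E'
from h import *
im=bot.get_image("scene"); save(im,"s4",(140,120,300,240),5)
E
```

```text
(no output)
```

View pics/s4.png

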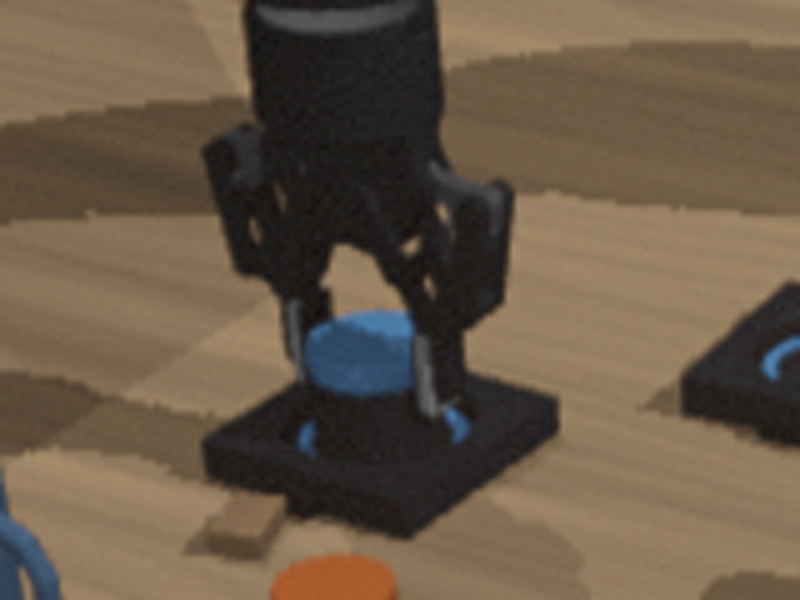

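The case is centred inside the ring. Next: lower it the last couple of mm, release, then go to the spray bottle.

send_rows([
  [1,0,0.03,0,0,0,0],
  [1,0,0,0,0,0,0],
  [0,0,0,0,0,0,0],
  [0,0,0,0,0,0,0],
  [0,0,0,0,0,0,0],
  [0,0,0,0,0,0,0],
  [0,0,-0.2,0,0,0,0],
  [0,0,-0.5,0,0,0,0],
  [0,0,-0.6,0,0,0,0],
  [0,0,-0.6,0,0,0,0],
  [0,0,-0.2,0.3,0,0,0],
  [0,0,0,0.6,0,0,0],
  [0,0,0,0.6,0,0,0],
  [0,0.03,0,0.6,0,0,0],
  [0,0.04,0,0.6,0,0,0],
  [0,0,0,0.6,0,0,0],
  [0,0,0,0.6,0,0,0],
  [0,0,0,0.5,0,0,0],
  [0,0,0,0.29,0,0,0],
  [0,0,0,0,0,0,0],
])

```text
time: 26.85
tool_pos: [0.4669, 0.0212, 0.151]
eef_rot: [-0.707, -0.001, 0.001, 0.707]
contact_force: [0.2, -0.2, 0.3]
gripper_width: 0.0855
```

```bash
python3 - <<'E'
from ref import *
im=bot.get_image("scene"); save(im,"s5",(160,140,520,410),2)
for q in("charging_case","pill_tube","spray_bottle","drying_capsule"):
  for m in bot.masks_of(im,q)[:2]:
    p=pts(im,m["pixels"]); zt=np.percentile(p[:,2],97); t=p[p[:,2]>zt-.006]
    print(q,m["conf"],m["box"],zt,np.round((t.min(0)+t.max(0))/2,4))
print(bot.read_state()["tool_pos"])
E
```

```text
charging_case 0.79 [458.7, 213.7, 487.2, 244.0] 0.04824508201894623 [0.3756 0.2469 0.0636]
charging_case 0.69 [201.1, 182.2, 228.6, 208.7] 0.05610294392874519 [ 0.4696 -0.2591  0.0537]
pill_tube 0.58 [438.6, 222.8, 464.0, 271.4] 0.08633150682105015 [0.4484 0.2377 0.0843]
spray_bottle 0.72 [326.9, 202.8, 350.6, 249.6] 0.08656788933561167 [0.4699 0.0184 0.0846]
drying_capsule 0.72 [191.7, 229.9, 219.1, 273.3] 0.07070395792937097 [ 0.6511 -0.1439  0.0688]
[0.46728585 0.0190093  0.15090023]
```

View pics/s5.png

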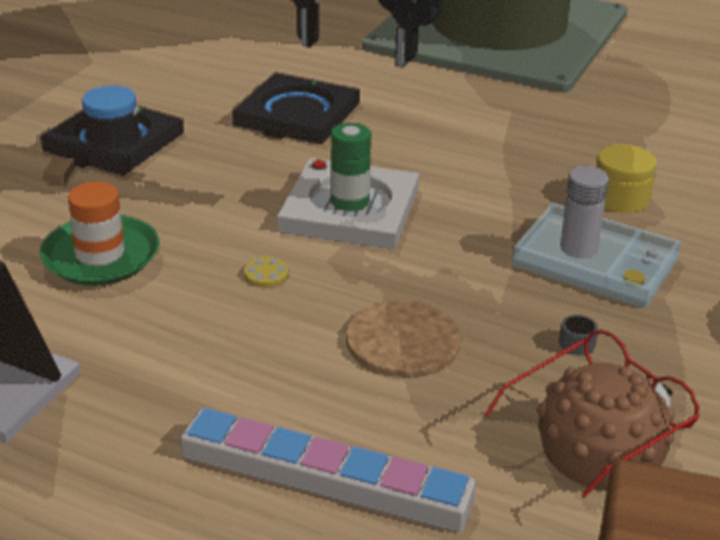

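The case sits in the base at crop px (110,115), and the coaster is free again. Now I'll grip the spray bottle and take it to the coaster.

send_rows([
  [0,0.01,0.3,0.01,0,0,0],
  [0,0,0.5,0,0,0,0],
  [0,0,0.5,0,0,0,0],
  [0,0,0.4,0,0,0,0],
  [0,0,0.25,0,0,0,0],
  [0,0,0,0,0,0,0],
  [1,0,0,0,0,0,0],
  [1,0,0,0,0,0,0],
  [1,0,0,0,0,0,0],
  [1,0,0,0,0,0,0],
  [1,0,0,0,0,0,0],
  [1,0,0,0,0,0,0],
  [1,0,0,0,0,0,0],
])

```text
time: 28.72
tool_pos: [0.4682, 0.0202, 0.0345]
eef_rot: [0.707, 0.001, 0.0, -0.707]
contact_force: [-0.6, -1.8, 8.6]
gripper_width: 0.0372
```

send_rows([
  [1,0,-0.1,0,0,0,0],
  [1,0,-0.3,0,0,0,0],
  [1,0,-0.5,0,0,0,0],
  [1,0,-0.5,0,0,0,0],
  [1,0,-0.4,0,0,0,0],
  [1,0.25,0,0.2,0,0,0],
  [1,0.5,0,0.4,0,0,0],
  [1,0.5,0,0.4,0,0,0],
  [1,0.5,0,0.4,0,0,0],
  [1,0.5,0,0.4,0,0,0],
  [1,0.4,0,0.25,0,0,0],
  [1,0.1,0,0.06,0,0,0],
  [1,0,0,0,0,0,0],
  [1,0,0.3,0,0,0,0],
  [1,0,0.5,0,0,0,0],
  [1,0,0.5,0,0,0,0],
  [1,0,0.3,0,0,0,0],
  [1,0,0.15,0,0,0,0],
  [1,0,0.02,0,0,0,0],
  [1,0,0,0,0,0,0],
])

```text
time: 31.22
tool_pos: [0.6332, 0.1471, 0.0365]
eef_rot: [-0.707, -0.001, -0.0, 0.707]
contact_force: [-0.4, 0.2, 0.1]
gripper_width: 0.0371
```

send_rows([
  [1,0,0.025,0,0,0,0],
  [1,0,0,0,0,0,0],
  [0,0,0,0,0,0,0],
  [0,0,0,0,0,0,0],
  [0,0,0,0,0,0,0],
  [0,0,0,0,0,0,0],
  [0,0,-0.2,0,0,0,0],
  [0,0,-0.6,0,0,0,0],
  [0,0,-0.6,0,0,0,0],
  [0,0,-0.6,0,0,0,0],
  [0,0,0,-0.3,0,0,0],
  [0,0,0,-0.6,0,0,0],
  [0,0.1,0,-0.6,0,0,0],
  [0,0.1,0,-0.6,0,0,0],
  [0,0.08,0,-0.6,0,0,0],
  [0,0,0,-0.6,0,0,0],
  [0,0,0,-0.6,0,0,0],
  [0,0,0,-0.6,0,0,0],
  [0,0,0,-0.34,0,0,0],
  [0,0,0,0,0,0,0],
])

```text
time: 33.72
tool_pos: [0.6496, -0.1446, 0.1539]
eef_rot: [0.707, -0.001, 0.0, -0.707]
contact_force: [0.5, 1.2, -0.0]
gripper_width: 0.0851
```

```bash
python3 - <<'E'
from ref import *
im=bot.get_image("scene"); save(im,"s6",(160,140,520,410),2)
for q in("spray_bottle","drying_capsule","drying_box"):
  for m in bot.masks_of(im,q)[:2]:
    p=pts(im,m["pixels"]); zt=np.percentile(p[:,2],97); t=p[p[:,2]>zt-.006]
    print(q,m["conf"],m["box"],zt,np.round((t.min(0)+t.max(0))/2,4))
print(bot.read_state()["tool_pos"])
E
```

```text
spray_bottle 0.81 [350.5, 261.6, 377.1, 315.1] 0.08692215869219694 [0.6369 0.148  0.0848]
drying_capsule 0.83 [191.7, 228.6, 222.8, 272.5] 0.070724299149497 [ 0.6504 -0.1431  0.0685]
drying_box 0.92 [298.9, 218.9, 370.3, 263.9] 0.01945216363482242 [0.5164 0.0414 0.0486]
[ 0.65008704 -0.14190128  0.15424225]
```

View pics/s6.png

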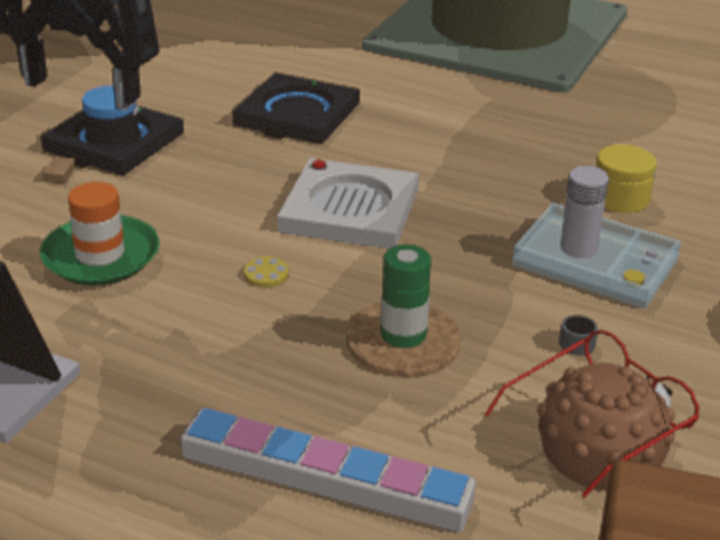

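The spray bottle is on the coaster at crop px (405,295), and the drying box is empty. Next is the capsule.

send_rows([
  [0,0,0.3,-0.02,0,0,0],
  [0,0,0.5,0,0,0,0],
  [0,0,0.5,0,0,0,0],
  [0,0,0.4,0,0,0,0],
  [0,0,0.25,0,0,0,0],
  [0,0,0.15,0,0,0,0],
  [0,0,0,0,0,0,0],
  [1,0,0,0,0,0,0],
  [1,0,0,0,0,0,0],
  [1,0,0,0,0,0,0],
  [1,0,0,0,0,0,0],
  [1,0,0,0,0,0,0],
  [1,0,0,0,0,0,0],
  [1,0,0,0,0,0,0],
])

```text
time: 35.67
tool_pos: [0.6502, -0.1447, 0.0289]
eef_rot: [0.707, 0.001, -0.0, -0.707]
contact_force: [-1.3, 0.7, 6.0]
gripper_width: 0.0434
```

send_rows([
  [1,0,-0.1,0,0,0,0],
  [1,0,-0.3,0,0,0,0],
  [1,0,-0.5,0,0,0,0],
  [1,0,-0.5,0,0,0,0],
  [1,0,-0.4,0,0,0,0],
  [1,-0.22,0,0.2,0,0,0],
  [1,-0.5,0,0.45,0,0,0],
  [1,-0.5,0,0.45,0,0,0],
  [1,-0.5,0,0.45,0,0,0],
  [1,-0.5,0,0.45,0,0,0],
  [1,-0.5,0,0.45,0,0,0],
  [1,-0.25,0,0.25,0,0,0],
  [1,-0.05,0,0.05,0,0,0],
  [1,0,0,0,0,0,0],
  [1,0,0.3,0,0,0,0],
  [1,0,0.5,0,0,0,0],
  [1,0,0.5,0,0,0,0],
  [1,0,0.3,0,0,0,0],
  [1,0,0.15,0,0,0,0],
  [1,0,0,0,0,0,0],
])

```text
time: 38.17
tool_pos: [0.4688, 0.0199, 0.0311]
eef_rot: [0.707, 0.0, -0.0, -0.707]
contact_force: [0.3, 0.1, -0.7]
gripper_width: 0.0429
```

send_rows([
  [1,0,0,0,0,0,0],
])

```text
time: 38.3
tool_pos: [0.469, 0.0201, 0.0318]
eef_rot: [0.707, 0.0, 0.0, -0.707]
contact_force: [-0.4, -0.1, -1.1]
gripper_width: 0.0438
```

send_rows([
  [1,0,0.02,0,0,0,0],
  [1,0,0.02,0,0,0,0],
  [1,0,0,0,0,0,0],
  [0,0,0,0,0,0,0],
  [0,0,0,0,0,0,0],
  [0,0,0,0,0,0,0],
  [0,0,0,0,0,0,0],
  [0,0,-0.2,0,0,0,0],
  [0,0,-0.6,0,0,0,0],
  [0,0,-0.6,0,0,0,0],
  [0,0,-0.6,0,0,0,0],
  [0,0.25,0,0.2,0,0,0],
  [0,0.5,0,0.4,0,0,0],
  [0,0.5,0,0.4,0,0,0],
  [0,0.5,0,0.4,0,0,0],
  [0,0.5,0,0.4,0,0,0],
  [0,0.4,0,0.25,0,0,0],
  [0,0.11,0,0.06,0,0,0],
  [0,0,0,0,0,0,0],
  [0,0,0,0,0,0,0],
])

```text
time: 40.8
tool_pos: [0.6336, 0.1464, 0.1492]
eef_rot: [0.707, 0.0, -0.0, -0.707]
contact_force: [-0.2, 0.0, -0.3]
gripper_width: 0.0849
```

Down to .035 (1.9 units), then grip.

send_rows([
  [0,0,0.3,0,0,0,0],
  [0,0,0.5,0,0,0,0],
  [0,0,0.5,0,0,0,0],
  [0,0,0.4,0,0,0,0],
  [0,0,0.2,0,0,0,0],
  [0,0,0,0,0,0,0],
  [1,0,0,0,0,0,0],
  [1,0,0,0,0,0,0],
  [1,0,0,0,0,0,0],
  [1,0,0,0,0,0,0],
  [1,0,0,0,0,0,0],
  [1,0,0,0,0,0,0],
  [1,0,0,0,0,0,0],
])

```text
time: 42.42
tool_pos: [0.6343, 0.1471, 0.0355]
eef_rot: [-0.707, -0.001, 0.0, 0.707]
contact_force: [-0.5, -0.1, 7.2]
gripper_width: 0.0373
```

send_rows([
  [1,0,-0.1,0,0,0,0],
  [1,0,-0.3,0,0,0,0],
  [1,0,-0.5,0,0,0,0],
  [1,0,-0.5,0,0,0,0],
  [1,0,-0.4,0,0,0,0],
  [1,0,0,-0.3,0,0,0],
  [1,0,0,-0.6,0,0,0],
  [1,0.1,0,-0.6,0,0,0],
  [1,0.1,0,-0.6,0,0,0],
  [1,0.04,0,-0.6,0,0,0],
  [1,0,0,-0.6,0,0,0],
  [1,0,0,-0.6,0,0,0],
  [1,0,0,-0.6,0,0,0],
  [1,0,0,-0.3,0,0,0],
  [1,0,0,-0.02,0,0,0],
  [1,0,0,0,0,0,0],
  [1,0,0,0,0,0,0],
])

```text
time: 44.55
tool_pos: [0.6489, -0.1409, 0.1429]
eef_rot: [-0.707, -0.001, 0.001, 0.707]
contact_force: [0.3, 0.8, -0.9]
gripper_width: 0.0372
```

send_rows([
  [1,0,0.3,0,0,0,0],
  [1,0,0.5,0,0,0,0],
  [1,0,0.5,0,0,0,0],
  [1,0,0.3,0,0,0,0],
  [1,0,0.13,0,0,0,0],
  [1,0,0.02,0,0,0,0],
  [1,0,0,0,0,0,0],
])

```text
time: 45.42
tool_pos: [0.6491, -0.1423, 0.0386]
eef_rot: [0.707, 0.001, 0.0, -0.707]
contact_force: [-0.3, 0.4, -0.5]
gripper_width: 0.0374
```

```bash
python3 - <<'E'
from h import *
im=bot.get_image("scene"); save(im,"s7",(140,170,300,290),5)
E
```

```text
(no output)
```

View pics/s7.png

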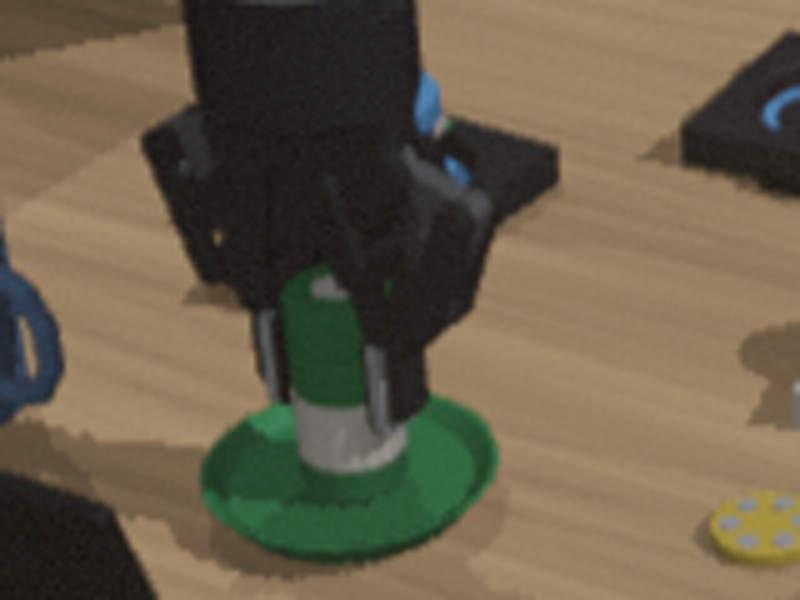

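send_rows([
  [1,0,0.03,0,0,0,0],
  [1,0,0.02,0,0,0,0],
  [1,0,0,0,0,0,0],
])

```text
time: 45.85
tool_pos: [0.6489, -0.1422, 0.0355]
eef_rot: [0.707, 0.0, -0.0, -0.707]
contact_force: [-2.5, 1.0, 8.2]
gripper_width: 0.0376
```

It has touched down (8 N). Release and retreat.

send_rows([
  [0,0,0,0,0,0,0],
  [0,0,0,0,0,0,0],
  [0,0,0,0,0,0,0],
  [0,0,0,0,0,0,0],
  [0,0,-0.2,0,0,0,0],
  [0,0,-0.6,0,0,0,0],
  [0,0,-0.6,0,0,0,0],
  [0,0,-0.6,0,0,0,0],
  [0,-0.3,-0.5,0.3,0,0,0],
  [0,-0.4,-0.5,0.4,0,0,0],
  [0,-0.4,0,0.6,0,0,0],
  [0,-0.4,0,0.6,0,0,0],
  [0,-0.4,0,0.6,0,0,0],
  [0,0,0,0.6,0,0,0],
  [0,0,0,0.6,0,0,0],
  [0,0,0,0.6,0,0,0],
  [0,0,0,0,0,0,0],
  [0,0,0,0,0,0,0],
])

```text
time: 48.1
tool_pos: [0.5346, 0.115, 0.2153]
eef_rot: [0.707, 0.0, 0.0, -0.707]
contact_force: [-0.1, -0.4, 0.1]
gripper_width: 0.0852
```

```bash
python3 - <<'E'
from ref import *
print(bot.read_state()["tool_pos"],bot.read_state()["time"])
for n in("scene","top"):
  im=bot.get_image(n); save(im,"f_"+n,(140,120,540,420) if n=="scene" else None,2 if n=="scene" else 1)
  a=pts(im,np.ones((480,640),bool))
  for nm,x,y,h,r in(("case",.4635,-.2615,.05,.028),("capsule",.469,.0205,.065,.022),("tube",.446,.238,.08,.017),("spray",.649,-.142,.08,.019)):
    m=(np.hypot(a[:,0]-x,a[:,1]-y)<.045)&(a[:,2]>h)&(a[:,2]<h+.012)
    if m.sum()<20: print(n,nm,"hidden");continue
    c,rr=cv2.minEnclosingCircle((a[m,:2]*1000).astype(np.float32)); print(n,nm,m.sum(),np.round(np.array(c)-[x*1e3,y*1e3],1),"r",round(rr,1),"z",np.median(a[m,2]).round(4))
  for m in bot.masks_of(im,"hedgehog")[:1]: print(m["box"])
E
```

```text
[0.53460236 0.11501697 0.21525427] 48.1
scene case 291 [2.5 0.9] r 29.9 z 0.0542
scene capsule 248 [ 1.5 -1. ] r 23.2 z 0.0692
scene tube 198 [ 3.4 -0.5] r 18.3 z 0.0853
scene spray 233 [0.7 0.6] r 19.6 z 0.0851
[404.0, 304.0, 505.9, 391.3]
top case 423 [-0.2  2.1] r 27.9 z 0.0542
top capsule hidden
top tube hidden
top spray 189 [-2.9  2.1] r 18.9 z 0.085
[172.4, 129.9, 217.2, 180.7]
```

View pics/f_scene.png

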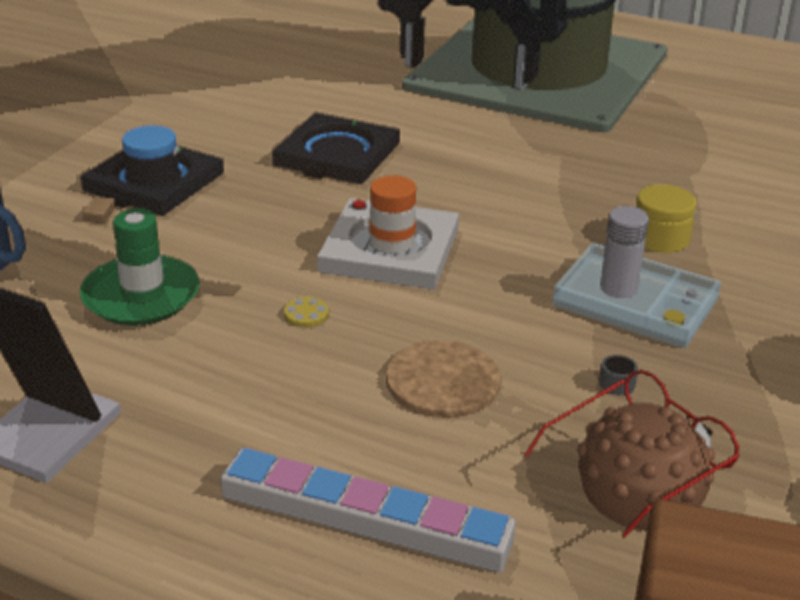

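View pics/f_top.png

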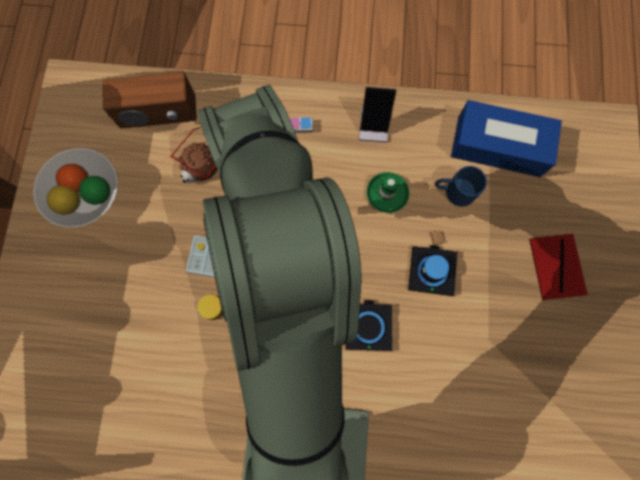

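All four stand upright in their homes within about 4 mm. The coaster is empty, the hedgehog has not moved, and the gripper is clear, so I'm handing in.

```bash
python3 -c "
from cell import bot
print(bot.hand_in())"
```

```text
the job is handed in; nothing more can be done
None
```

All four things are in their own homes, and I handed the job in at about 48 s of the 136 s allowed. I swapped the case and the tube by parking the case on the cork coaster, then swapped the capsule and the spray bottle by parking the bottle there.

- **Position:** the last scene picture shows each thing upright at its seat's height. By my measurements the case, capsule, tube and bottle are 1–4 mm from their seats' middles, against the 15 mm allowed.
- **Not confirmed from above:** the top camera agreed for the case and the bottle. The arm hid the capsule and the tube in that view, so those two rest on the scene camera alone.
- **Surroundings:** the coaster is empty, the gripper is clear of everything, and the hedgehog stands where it did. I judged the hedgehog from the picture, because the arm partly covered it in the top view and its detected outlines differ between shots.
- **Look-alikes:** I used the graphite base farthest to the robot's right and left the other base and the yellow case alone.

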